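# Lock the bench magnifier's swing arm with its locating rod

## Task

Swing the bench magnifier's arm home against its stop, then take the longest rod from the rack and thread it from above through the arm's bushing and on through the stand's bushing below, until its point shows clearly beneath the lower one. Finish while still holding it there by the handle, its point clear of the base plate and its handle clear of the arm. Leave the shorter rods in the rack and everything else where it is.

Things in the scene. Friction and masses are not known exactly. Their poses are not given: they have to be found in the camera images.
- stand: White bench-magnifier stand, screwed down, never moves. Base plate 100 x 280 x 12 mm thick; origin on the underside directly under the axis of the lower bushing (z up; y points along the plate towards the black slide holder, which is under the lens when the arm is home; the plate runs from y = -115 to +165 mm). A 32 mm column at y = -70 mm carries the swing arm.
- lower_bush (a point): Centre of the top mouth of the lower bushing: an upright through-hole of 13 mm bore, 18 mm deep (58 down to 40 mm above the bench), chamfered mouth, in a white bracket on the stand; under it 28 mm of free space down to the top of the base plate. Axes as the stand's.
- upper_bush (a point): Centre of the top mouth of the upper bushing in the grey swing arm: an upright through-hole of 13 mm bore, 22 mm deep (120 down to 98 mm above the bench), chamfered mouth, in a 36 x 36 mm square block, 70 mm from the arm's pivot. It is straight above the lower bushing when the arm is home.
- pivot (a point): On the vertical pivot axis of the swing arm, 120 mm above the bench.
- knob (a point): Middle of the black upright finger knob on the swing arm, a 14 mm diameter cylinder from 115 to 155 mm above the bench (this point is at 138 mm), 125 mm from the pivot, 55 mm beyond the upper bushing. Behind it, 185 mm from the pivot, is the ring-shaped lens (84 mm across, 101 to 117 mm above the bench).
- swing_arm (a joint): Swing of the magnifier arm (rad) about the pivot: 0 = home against its fixed stop, lens over the slide holder and both bushings in line (arm along the stand's +y); it grows as the arm swings anticlockwise seen from above, up to 1.2. It stays where it is left: friction is about 1.2 N at the knob.
- rack: Grey plastic rack 60 x 160 x 55 mm, fixed; origin at the centre of its underside. Three holes 45 mm deep, square and 11.4 mm wide (floor 10 mm above the bench) in a row along its y axis, 50 mm apart, hold one rod each, upright with a little play; which rod is in which hole varies.
- long_rod_mid (a point): The long steel rod (the task's rod): half-way up its 150 mm. A 10 mm diameter shank 105 mm long, its lower end (the point) rounded to a 5 mm radius half-ball, below an aluminium handle 16 mm in diameter and 45 mm long. Mass about 0.12 kg. z axis runs from point to handle. It stands highest in the rack: handle 115 to 160 mm above the bench.
- rod_tip (a point): The very end of the rounded point (lower end) of the long rod, on its axis; z towards the handle.
- rod_handle (a point): Middle of the long rod's handle, on its axis, 127.5 mm above the point.
- mid_rod_mid (a point): Half-way up a like rod that is too short for the job: shank 75 mm, handle 45 mm, 120 mm overall; in the rack its handle stands 85 to 130 mm above the bench.
- short_rod_mid (a point): Half-way up the shortest like rod: shank 55 mm, handle 45 mm, 100 mm overall; in the rack its handle stands 65 to 110 mm above the bench.
- slide_box: White closed slide box 60 x 90 x 32 mm, loose; origin under its centre. Bystander.
- dish: Clear covered dish, 90 mm across, 16 mm high, loose; origin under its centre. Bystander.
- reagent: Amber bottle, 64 mm across, 150 mm high, loose; origin under its centre. Bystander.
- jar: Small jar, 56 mm across, 70 mm high, loose; origin under its centre. Bystander.
- note_pad: Pale green block of note paper 76 x 76 x 18 mm, loose; origin under its centre. Bystander.
- can: Plain metal can, 66 mm across, 90 mm high, loose; origin under its centre. Bystander.
- filter_case: Flat black filter case 50 x 70 x 22 mm, loose; origin under its centre. Bystander.
There are look-alikes about, which are no part of the job. What is shaped like the part that bears long_rod_mid but orange or red is not meant.

How it is judged:
By the outcome, as a careful person would: the job done as asked, in the order asked, and still so for the second after the job is handed in, while the arm keeps its last pose, push and grip.
It also fails if it takes over 64 s, if anything falls off the work surface, if the arm or the gripper's body presses on something with over 40 N, if the wrist force passes 120 N, or if a joint passes its speed limit or range.

## Robot

A 6-joint arm with a two-finger parallel gripper is mounted at the origin on the work surface. World frame = base frame: x ahead of the robot, y to its left, z up, the work surface at z = 0. Lengths are in mm, angles in rad, forces in N, time in s.
With the tool pointing down it reaches from about 275 to 1000 mm from the base axis. Payload 8.4 kg.
Tool frame: the origin (TCP) lies at the very end of the fingers, on their centre line; the grasp point (between the pads) lies 19 mm behind it; z points along the fingers, x is the direction in which the jaws open and shut, and the axes are right-handed (so a half turn about z gives the same grasp; the last joint's range is limited). The gripper opens to 85 mm and grips with 20 to 120 N. Pads are 22 mm wide; open, the fingers measure 114 mm over their backs; the gripper's body (76 mm by 85 mm) begins 54 mm behind the grasp point. The pads swing forward as they close: fully open they stand 13 mm farther back than shut.
Start: joints at [-1.331, 0.353, 1.633, -0, 1.155, -0.002], TCP at [149.655, -606.821, 231.281] pointing down, gripper open.
Joint ranges: [-2.63, 2.63], [-0.92, 2.1], [0.06, 2.66], [-1.3, 4.44], [0, 2.69], [-3.02, 3.02]. Speed limits (rad/s): [2.22, 2.22, 2.79, 3.14, 3.14, 3.14].

## Interface

Orientations are given as [roll, pitch, yaw] about the fixed x, y, z axes, in that order (R = Rz(yaw) Ry(pitch) Rx(roll)).
In Python, from rig import sense, grab_frame, calibration, sign_off gives the robot as it stands.
- The arm moves only by the tool servo_tool, never from a script. Its argument "series" is one flat list of numbers, 4 for each row, row after row: the shift along the world's x, y, z in m, then the turn about the world's z in degrees. In form: [x, y, z, yaw, x, y, z, yaw, ...]. A call has 1 to 8 rows; each row shifts and turns the commanded pose from where the row before left it; what a row does not reach is not made up. A row lasts 1/12 s, in which the tool goes at most 41.7 mm and 7.16 degrees, less where a joint would pass 70% of its speed; a pose out of reach is approached as far as the arm can. A call is refused whole if a number of a shift passes 0.0417 or a number of a turn 7.16, either way. A call with a gripper value outside its range is refused whole. "gripper" is the finger opening in m, from 0 to 0.0854, set as the call begins (left out, the last holds). The fingers move at their own pace and stop on an object; "newtons" is the grip in N (left out, the last holds). Time passes only in rows, so rows that do not move let the fingers close. It gives the time, the measured TCP pose, the force and the opening at its end, in the units of the state.
- sense(): the state, without advancing time (a new reading comes with each control period).
- grab_frame(name): name is "scene" or "top" or "wrist"; returns the picture (400x640x3 uint8, blue, green, red); there is no depth.
- calibration(name): a dict with "fx", "fy", "cx", "cy" (pixels), "rvec" (rotation vector, rad) and "tvec" (3), from world to camera coordinates, as OpenCV has them. Camera axes: x right, y down, z forward; pixel columns grow to the right and rows downward; lengths in mm; the calibration is good to about 2 mm. The wrist camera is an equidistant fisheye: a pixel r from the principal point sees the ray r / f radians off the axis. A picture is of the moment at which its call begins: read the wrist's pose just before it. calibration takes no time and is no camera call; for the wrist camera it gives the pose at the moment of the call.
- sign_off(): hands the job in, once; it reports no verdict.
The state is a dict: "clock": time; "qpos": joint angles; "qvel": joint speeds; "joint_efforts": joint torques, N m; "eef_pos": TCP position; "tcp_rot": TCP orientation; "contact_force": force on the tool from outside, world axes, zero at the start; "wrist_torque": the same for the moment, N m; "opening": opening from 0.0 (shut) to 1.0 (fully open).
Only numpy, scipy, OpenCV 4.12 (cv2) and the standard library are available. Lean on these libraries where they do the work, as an engineer would, in place of code of your own. Each camera call takes 0.05 s, during which the arm holds its last target. There are 200 camera calls.

## Working session

There is one attempt and no reset: what is moved stays moved. The work goes in short steps, Python scripts to look and compute and a tool call to move; the robot and the scene stay as the last step left them, time stands still between calls to the robot, and variables do not carry over. Pictures are saved under pics/ and viewed, about 8 in all and at most 12, crops included, and the job is handed in when it is done.

Besides the shell and the picture viewer there is one more tool, called after ">>>" as name(argument=value, ...) on one line, values as JSON. servo_tool: Moves the arm, as the interface text tells. Its arguments: {"type":"object","properties":{"series":{"type":"array"},"gripper":{"type":"number"},"newtons":{"type":"number"}},"required":["series"]}

```bash
mkdir -p pics; cat > h.py <<'E'
import numpy as np, cv2
from rig import sense, grab_frame, calibration, sign_off
def P(c): return cv2.Rodrigues(np.array(c["rvec"],float))[0], np.array(c["tvec"],float).ravel()
def ray(name,u,v,c=None):
    c=c or calibration(name); R,t=P(c)
    x=(u-c["cx"])/c["fx"]; y=(v-c["cy"])/c["fy"]
    if name=="wrist":
        r=np.hypot(x,y); d=np.array([x/r*np.sin(r),y/r*np.sin(r),np.cos(r)]) if r>0 else np.array([0,0,1.])
    else: d=np.array([x,y,1.])
    return -R.T@t, R.T@(d/np.linalg.norm(d))
def onz(name,u,v,z,c=None):
    o,d=ray(name,u,v,c); return o+d*(z-o[2])/d[2]
def pix(name,p,c=None):
    c=c or calibration(name); R,t=P(c); q=R@np.array(p,float)+t
    if name=="wrist":
        r=np.hypot(q[0],q[1]); th=np.arctan2(r,q[2]); s=th/r if r>0 else 0
        return np.array([c["cx"]+c["fx"]*q[0]*s,c["cy"]+c["fy"]*q[1]*s])
    return np.array([c["cx"]+c["fx"]*q[0]/q[2],c["cy"]+c["fy"]*q[1]/q[2]])
def tri(a,b):
    A=np.zeros((3,3));B=np.zeros(3)
    for o,d in (a,b):
        M=np.eye(3)-np.outer(d,d);A+=M;B+=M@o
    p=np.linalg.solve(A,B)
    return p,[np.linalg.norm((np.eye(3)-np.outer(d,d))@(p-o)) for o,d in (a,b)]
E
python3 - <<'E'
from h import *
s=sense();print(s)
a=grab_frame("scene");b=grab_frame("top")
cv2.imwrite("pics/scene0.png",a);cv2.imwrite("pics/top0.png",b)
cv2.imwrite("pics/both0.png",cv2.resize(np.vstack([a,b]),(800,1000))[:0+1000] if 0 else np.vstack([a,b]))
for n in("scene","top"):
    c=calibration(n);R,t=P(c);print(n,c,-R.T@t)
E
```

```text
{'clock': 0.0, 'qpos': array([-1.33140594e+00,  3.53638002e-01,  1.63412789e+00,  3.27762949e-05,
        1.15520505e+00, -2.40725441e-03]), 'qvel': array([-0.00020789, -0.00037663,  0.00071069,  0.00037441,  0.00035161,
       -0.00163021]), 'joint_efforts': array([-2.03085765e-03, -6.05260062e+01, -3.42068946e+01, -9.49289961e-05,
        9.60917008e-03, -8.46439411e-05]), 'eef_pos': array([ 149.54852061, -606.35679137,  230.57069435]), 'tcp_rot': array([-3.14155937e+00,  1.37820946e-03, -1.32901192e+00]), 'contact_force': array([-0.54613612, -0.11720157, -0.21406179]), 'wrist_torque': array([-0.009757  ,  0.0430056 ,  0.01184949]), 'opening': 1.0003941836006862}
scene {'fx': 520.5650326693415, 'fy': 520.5650326693415, 'cx': 318.55519344728697, 'cy': 200.8749406182356, 'rvec': array([ 2.37507155,  0.65490942, -0.22902369]), 'tvec': array([-530.7289759 , -121.80932015, 1558.81307691])} [1007.11371634 -667.05369942 1125.68658584]
top {'fx': 366.16821000890604, 'fy': 366.16821000890604, 'cx': 315.44213258607226, 'cy': 196.9533666714944, 'rvec': array([ 2.18627477, -2.18795797,  0.11882128]), 'tvec': array([ 52.06709757, 598.40065248, 968.20239416])} [ 512.10197417   73.04676015 1015.19748742]
```

View pics/scene0.png

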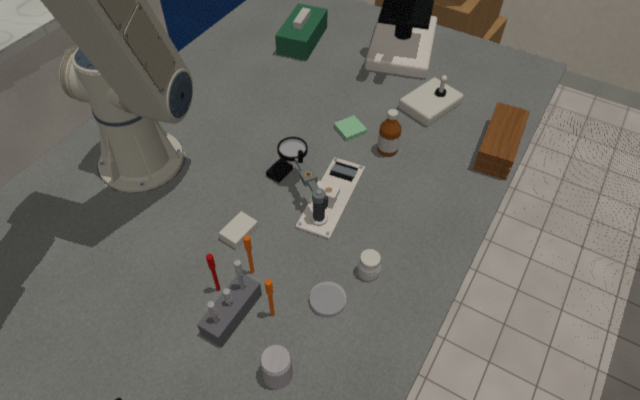

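View pics/top0.png

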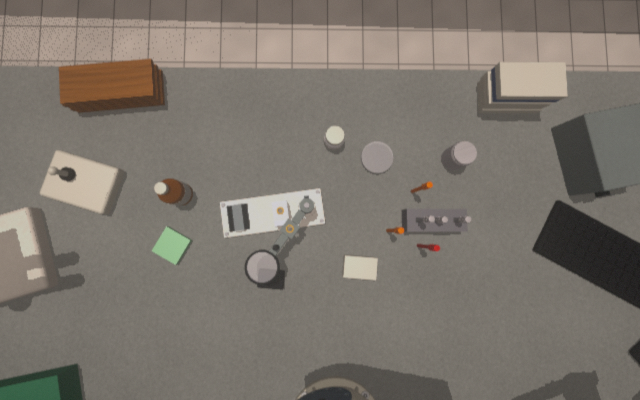

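The scene picture shows the rack at (230,308) with three grey rods, topped at about (211,305), (227,293) and (239,265). There are orange and red look-alikes at (249,240), (269,285) and (212,258). The stand is at (330,195), with its arm swung toward the lens at (292,150). In the top picture the rack is at (436,220) and the stand at (272,213). Next I'll enlarge both.

```bash
python3 - <<'E'
from h import *
a=cv2.imread("pics/scene0.png");b=cv2.imread("pics/top0.png")
f=lambda im,x,y,w,h:cv2.resize(im[y:y+h,x:x+w],(400,300),interpolation=cv2.INTER_CUBIC)
# each crop 4:3
cv2.imwrite("pics/crops0.png",np.vstack([np.hstack([f(a,180,225,120,90+30)[:300] if 0 else f(a,180,225,160,120),f(a,260,130,120,90+0+18*0)]),np.hstack([f(b,380,175,100,75),f(b,215,185,136,102)])]))
E
```

```text
(no output)
```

View pics/crops0.png

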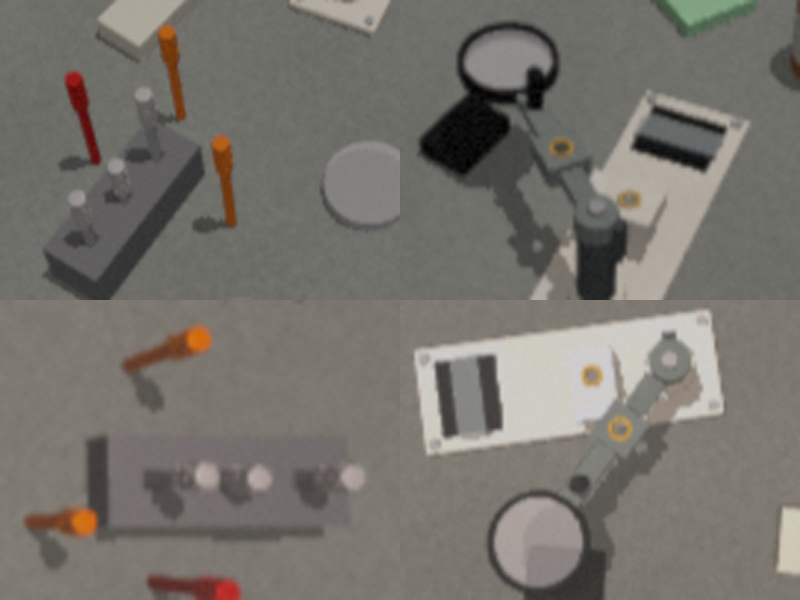

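In the enlarged crops there are three grey rods in the rack. In the top image their tops are at (432,219), (445,219.5) and (468,219). The one at (432,219), scene (238,263), stands highest and is plain steel, so it fits the long rod. The orange and red ones outside the rack are the look-alikes. The brass rings are in view too: lower bush at top (280,211), upper bush at top (290,229).

```bash
python3 - <<'E'
from h import *
a=cv2.imread("pics/scene0.png");b=cv2.imread("pics/top0.png")
def ring(im,u,v,r=7):
    h=cv2.cvtColor(im,cv2.COLOR_BGR2HSV).astype(int)
    m=((h[...,0]>8)&(h[...,0]<28)&(h[...,1]>80)).astype(float)
    w=np.zeros_like(m);cv2.circle(w,(round(u),round(v)),r,1,-1);m*=w
    ys,xs=np.nonzero(m);return (xs.min()+xs.max())/2,(ys.min()+ys.max())/2,len(xs)
for n,s,t,z in(("upper",(308.3,174.1),(289.8,228.9),120),("lower",(328.4,190),(280.3,210.8),58)):
    rs=ring(a,*s);rt=ring(b,*t);print(n,rs,rt,tri(ray("scene",*rs[:2]),ray("top",*rt[:2])),onz("top",*rt[:2],z),onz("scene",*rs[:2],z))
for n,s,t,z in(("r1",(238,262.5),(431.7,218.5),160),("r2",(226.8,290.8),(444.5,219.2),0),("r3",(210.8,304),(468,219),0),("pivot",(319,191.5),(306.5,204.7),125),("knobtop",(300.5,151.5),(275.9,248),155)):
    print(n,tri(ray("scene",*s),ray("top",*t)),onz("top",*t,z))
# base plate corners at z=12 from screws, rack top corners z=55
for u,v in((0,0),):pass
g=lambda x,y:(215+(x-400)/2.941,185+(y-300)/2.941)
for x,y in((415,350),(709,311),(723,413),(428,455)):print("plate",onz("top",*g(x,y),12))
g=lambda x,y:(380+x/4,175+(y-300)/4)
for x,y in((106,436),(347,436),(350,525),(106,527)):print("rack",onz("top",*g(x,y),55))
E
```

```text
upper (np.float64(308.0), np.float64(173.5), 30) (np.float64(289.5), np.float64(228.0), 40) (array([514.59309952, 117.06197132, 120.10238447]), [np.float64(0.27556461072904753), np.float64(0.2755646107289005)]) [514.36485009 116.91276167 120.        ] [514.76749066 117.30198144 120.        ]
lower (np.float64(328.0), np.float64(189.5), 16) (np.float64(280.0), np.float64(210.0), 27) (array([561.20318041, 144.86894311,  56.27129775]), [np.float64(0.3387554983868263), np.float64(0.33875549838700336)]) [561.39406419 144.93208658  58.        ] [561.65795407 143.34424402  58.        ]
r1 (array([ 537.76666533, -218.31371974,  157.10278752]), [np.float64(2.0945282894263135), np.float64(2.094528289426296)]) [ 535.94799757 -218.54556955  160.        ]
r2 (array([ 536.98525674, -267.7464296 ,  107.09203985]), [np.float64(1.6216909656001377), np.float64(1.6216909656001979)]) [ 5.38419453e+02 -3.09009477e+02  1.13686838e-13]
r3 (array([ 536.54196734, -318.51017525,  126.74466799]), [np.float64(1.197760561787197), np.float64(1.1977605617870604)]) [ 538.90202285 -375.20592013    0.        ]
pivot (array([571.7162209 ,  76.08422835, 122.74342281]), [np.float64(0.8990878077005543), np.float64(0.8990878077001809)]) [570.82037165  75.57492311 125.        ]
knobtop (array([469.97201591, 148.30226975, 151.45452037]), [np.float64(2.588578698005537), np.float64(2.5885786980056196)]) [467.99519218 146.57050906 155.        ]
plate [585.73004564 311.88335026  12.        ]
plate [622.34866423  38.52407962  12.        ]
plate [526.95378161  25.76553267  12.        ]
plate [488.72760247 297.95079364  12.        ]
rack [ 563.99008127 -188.09900464   55.        ]
rack [ 563.9033302  -348.59121759   55.        ]
rack [ 505.22146458 -348.35833222   55.        ]
rack [ 504.21251413 -186.69758735   55.        ]
```

Triangulation gives:
- **Rods:** the tops are at z≈158 (long, at 536,-218), 107 (short) and 127 (mid). The long rod is therefore the one nearest +y.
- **Stand:** its y axis points at about 97.8°.
- **Arm:** it's swung about 46° (0.80 rad), and the pivot is at about (571,75.5).

I'll move over the knob with the jaws along the swing tangent.

>>> servo_tool(series=[0.016, 0.0378, 0, 6.5, 0.016, 0.0378, 0, 6.5, 0.016, 0.0378, 0, 6.5, 0.016, 0.0378, 0, 6.5, 0.016, 0.0378, 0, 6.5, 0.016, 0.0378, 0, 6.5, 0.016, 0.0378, 0, 6.5, 0.016, 0.0378, 0, 6.5], gripper=0.04)

```text
clock: 0.77
eef_pos: [277.7, -302.5, 231.1]
tcp_rot: [-3.141, 0.0, -0.416]
contact_force: [0.8, -0.5, 0.0]
opening: 0.466
```

>>> servo_tool(series=[0.016, 0.0378, 0, 6.5, 0.016, 0.0378, 0, 6.5, 0.016, 0.0378, 0, 6.5, 0.016, 0.0378, 0, 6.5, 0.016, 0.0378, 0, 6.5, 0.016, 0.0378, 0, 6.5, 0.016, 0.0378, 0, 6.5, 0.016, 0.0378, 0, 6.5])

```text
clock: 1.43
eef_pos: [405.8, 0.1, 231.4]
tcp_rot: [3.141, -0.0, 0.492]
contact_force: [-0.1, -0.5, -1.1]
opening: 0.47
```

>>> servo_tool(series=[0.016, 0.0378, 0, 6.5, 0.016, 0.0378, 0, 6.5, 0.016, 0.0378, 0, 6.5, 0.016, 0.0378, 0, 6.5, 0, 0, 0, 0])

```text
clock: 1.85
eef_pos: [472.2, 154.9, 231.4]
tcp_rot: [3.141, -0.003, 0.95]
contact_force: [-1.4, -1.0, -0.1]
opening: 0.469
```

```bash
python3 - <<'E'
from h import *
s=sense();print(s["clock"],s["eef_pos"],np.degrees(s["tcp_rot"]),s["opening"],s["contact_force"])
c=calibration("wrist");print(c)
w=grab_frame("wrist");cv2.imwrite("pics/w1.png",w)
print(pix("wrist",[470.2,149.5,155],c),pix("wrist",[514.5,117,120],c))
for n,s_,t in(("or1",(248,237),(400.7,230.3)),("red",(211.5,256.5),(436.5,247.5)),("or2",(269,283),(429,185))):print(n,tri(ray("scene",*s_),ray("top",*t)))
E
```

```text
1.85 [472.22889307 154.947406   231.37607219] [179.981196    -0.19671713  54.43574984] 0.46875331291728817 [-1.36531328 -1.01356884 -0.05092719]
{'fx': 309.70691628693146, 'fy': 309.70691628693146, 'cx': 318.640324323496, 'cy': 207.02160564356575, 'rvec': array([-2.56522078, -1.31975462, -0.19398161]), 'tvec': array([-402.12726047, -318.57433621,  295.22703503])}
[309.72867301 218.28851386] [310.42135797 263.20902457]
or1 (array([ 510.84976982, -146.2421434 ,  147.64077178]), [np.float64(2.899842153394486), np.float64(2.8998421533944)])
red (array([ 470.43060979, -230.97163111,  145.44685907]), [np.float64(3.3529040094422964), np.float64(3.3529040094422324)])
or2 (array([ 619.22714885, -219.33622701,  141.65136048]), [np.float64(2.244196171543243), np.float64(2.244196171543091)])
```

View pics/w1.png

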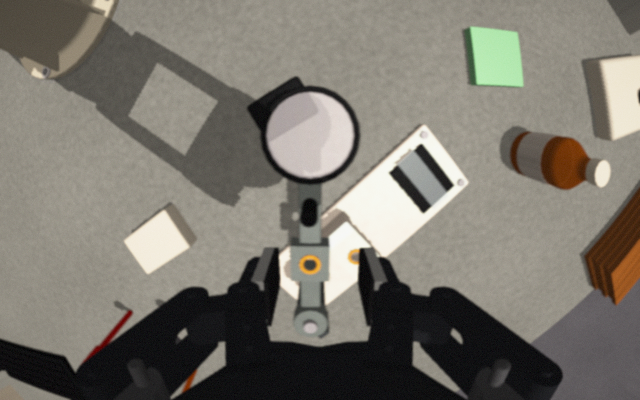

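In the wrist picture the arm runs down from the lens at (310,135). The knob is at (309,212), the upper bush ring at (310,264), the lower ring at (356,256) and the pivot at (310,322). The prediction for the upper ring was (310,263), which agrees within a pixel. I'll lower the jaws around the knob.

>>> servo_tool(series=[-0.001, -0.0027, -0.035, 0, -0.001, -0.0027, -0.035, 0, 0, 0, -0.034, 0, 0, 0, 0, 0])

```text
clock: 2.23
eef_pos: [463.1, 141.7, 122.1]
tcp_rot: [-3.136, 0.008, 0.939]
contact_force: [-1.6, -0.4, -0.1]
opening: 0.468
```

```bash
python3 - <<'E'
from h import *
s=sense();print(s["clock"],s["eef_pos"],np.degrees(s["tcp_rot"]),s["contact_force"])
c=np.array([570.9,75.5]);k=lambda d:c+125*np.array([np.cos(np.radians(d)),np.sin(np.radians(d))])
L=13 # pad ahead/behind: pad pushes when tool leads knob by 13
pr=s["eef_pos"][:2]
for d in np.arange(143.7-46/12,143.7-46-12,-46/12):
    t=np.radians(d);p=k(d); print(round(d,1),p.round(1),(p-pr).round(1));pr=p
E
```

```text
2.2333 [463.06294127 141.67455244 122.05973755] [-179.66354178    0.46599173   53.77376468] [-1.59701928 -0.42968344 -0.11029238]
139.9 [475.3 156.1] [12.3 14.4]
136.0 [480.9 162.3] [5.6 6.2]
132.2 [486.9 168.1] [6.  5.8]
128.4 [493.3 173.5] [6.4 5.4]
124.5 [500.  178.5] [6.7 5. ]
120.7 [507.1 183. ] [7.  4.5]
116.9 [514.4 187. ] [7.3 4. ]
113.0 [522.  190.5] [7.6 3.5]
109.2 [529.8 193.5] [7.8 3. ]
105.4 [537.8 196. ] [8.  2.5]
101.5 [545.9 198. ] [8.1 1.9]
97.7 [554.2 199.4] [8.2 1.4]
93.9 [562.5 200.2] [8.3 0.8]
90.0 [570.8 200.5] [8.4 0.3]
86.2 [579.2 200.2] [ 8.4 -0.3]
```

>>> servo_tool(series=[0.0077, 0.0119, 0, -3.8, 0.0056, 0.0062, 0, -3.8, 0.006, 0.0058, 0, -3.8, 0.0064, 0.0054, 0, -3.8, 0.0067, 0.005, 0, -3.8, 0.007, 0.0045, 0, -3.8, 0.0073, 0.004, 0, -3.8, 0.0076, 0.0035, 0, -3.8])

```text
clock: 2.9
eef_pos: [521.8, 189.6, 128.8]
tcp_rot: [-3.141, 0.001, 0.405]
contact_force: [-2.1, -0.8, -0.5]
opening: 0.468
```

>>> servo_tool(series=[0.0078, 0.003, 0, -3.8, 0.008, 0.0025, 0, -3.8, 0.0081, 0.0019, 0, -3.8, 0, 0, 0, 0, 0, 0, 0, 0])

```text
clock: 3.32
eef_pos: [546.3, 197.1, 128.6]
tcp_rot: [-3.142, -0.001, 0.211]
contact_force: [-1.0, -0.4, -0.8]
opening: 0.47
```

>>> servo_tool(series=[0.004, 0.0008, 0, -2, 0.004, 0.0006, 0, -2, 0, 0, 0, 0])

```text
clock: 3.57
eef_pos: [554.0, 198.5, 128.2]
tcp_rot: [3.142, -0.001, 0.141]
contact_force: [0.9, -0.1, 0.0]
opening: 0.469
```

>>> servo_tool(series=[0.004, 0.0005, 0, -1.5, 0.004, 0.0003, 0, -1.5, 0, 0, 0, 0, 0, 0, 0, 0])

```text
clock: 3.9
eef_pos: [562.2, 199.7, 127.4]
tcp_rot: [-3.142, -0.0, 0.089]
contact_force: [-0.3, -0.2, 0.6]
opening: 0.471
```

>>> servo_tool(series=[0.002, 0.0002, 0, 0, 0, 0, 0, 0, 0, 0, 0, 0])

```text
clock: 4.15
eef_pos: [564.0, 199.9, 127.2]
tcp_rot: [3.142, -0.0, 0.089]
contact_force: [0.3, -0.7, 0.2]
opening: 0.467
```

>>> servo_tool(series=[0.002, 0.0002, 0, 0, 0, 0, 0, 0, 0, 0, 0, 0])

```text
clock: 4.4
eef_pos: [566.0, 200.1, 127.2]
tcp_rot: [-3.142, -0.0, 0.088]
contact_force: [-0.6, 0.2, 0.3]
opening: 0.466
```

>>> servo_tool(series=[0.001, 0, 0, 0, 0, 0, 0, 0, 0, 0, 0, 0])

```text
clock: 4.65
eef_pos: [566.9, 200.1, 127.2]
tcp_rot: [3.142, 0.0, 0.088]
contact_force: [-0.5, 0.5, -0.4]
opening: 0.467
```

>>> servo_tool(series=[0.0015, 0, 0, 0, 0, 0, 0, 0])

```text
clock: 4.82
eef_pos: [567.2, 200.1, 127.1]
tcp_rot: [-3.142, 0.003, 0.088]
contact_force: [-5.7, 1.4, 3.0]
opening: 0.468
```

>>> servo_tool(series=[0.0015, 0, 0, 0, 0, 0, 0, 0])

```text
clock: 4.98
eef_pos: [567.3, 200.0, 127.0]
tcp_rot: [-3.142, 0.006, 0.088]
contact_force: [-10.7, 1.0, 7.1]
opening: 0.467
```

```bash
python3 - <<'E'
from h import *
print(sense()["contact_force"])
w=grab_frame("wrist");cv2.imwrite("pics/w2.png",w);b=grab_frame("top");cv2.imwrite("pics/top2.png",b)
cv2.imwrite("pics/c2.png",np.hstack([cv2.resize(w[100:400,150:450],(400,400)),cv2.resize(b[180:280,220:320],(400,400),interpolation=cv2.INTER_CUBIC)]))
E
```

```text
[-10.70488874   1.00530454   7.06896845]
```

View pics/c2.png

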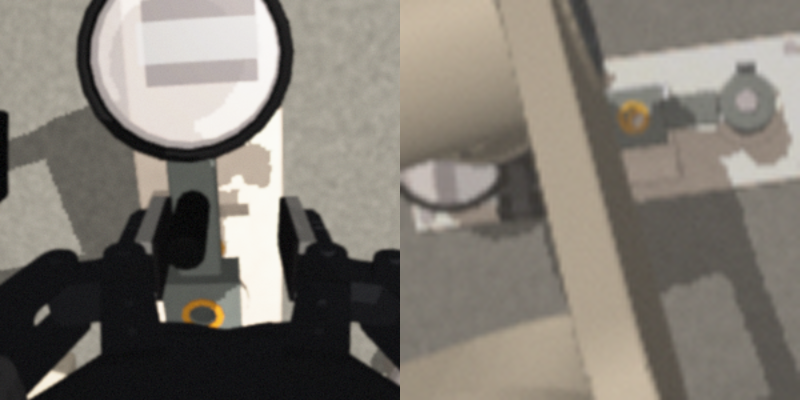

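The lens is over the holder. The contact force rose to 10.7 N at the predicted home point, so the arm is against its stop. In the crop the upper ring is at (202,315) in the wrist view and (633,117) in the top view. I'll back off, lift, and go to the rack.

>>> servo_tool(series=[-0.005, 0, 0, 0, -0.005, 0, 0, 0, 0, 0, 0, 0, 0, 0, 0.038, 0, 0, 0, 0.038, 0, 0, 0, 0.038, 0, -0.0021, -0.0381, 0, 1, -0.0021, -0.0381, 0, 1])

```text
clock: 5.75
eef_pos: [557.7, 124.7, 244.4]
tcp_rot: [-3.141, -0.007, 0.127]
contact_force: [0.7, -0.7, -1.1]
opening: 0.472
```

>>> servo_tool(series=[-0.0021, -0.0381, 0, 1, -0.0021, -0.0381, 0, 0, -0.0021, -0.0381, 0, 0, -0.0021, -0.0381, 0, 0, -0.0021, -0.0381, 0, 0, -0.0021, -0.0381, 0, 0, -0.0021, -0.0381, 0, 0, -0.0021, -0.0381, 0, 0])

```text
clock: 6.42
eef_pos: [538.7, -183.1, 241.6]
tcp_rot: [3.141, -0.001, 0.141]
contact_force: [-0.4, 0.4, -0.5]
opening: 0.466
```

>>> servo_tool(series=[-0.0021, -0.0381, 0, 0, 0, 0, 0, 0, 0, 0, 0, 0, 0, 0, 0, 0])

```text
clock: 6.75
eef_pos: [536.7, -219.0, 241.2]
tcp_rot: [-3.141, -0.0, 0.14]
contact_force: [0.2, 0.1, 0.1]
opening: 0.467
```

```bash
python3 - <<'E'
from h import *
s=sense();print(s["clock"],s["eef_pos"],np.degrees(s["tcp_rot"]),s["opening"],s["contact_force"])
cw=calibration("wrist");w=grab_frame("wrist");b=grab_frame("top");a=grab_frame("scene")
for n,i in(("w3",w),("top3",b),("scene3",a)):cv2.imwrite(f"pics/{n}.png",i)
print("rod top pred",pix("wrist",[536.4,-218.4,160],cw),"short/mid",pix("wrist",[536.7,-267.7,110],cw))
E
python3 - <<'E'
import cv2,numpy as np
w=cv2.imread("pics/w3.png");b=cv2.imread("pics/top3.png");a=cv2.imread("pics/scene3.png")
f=lambda im,x,y,w_,h,W,H:cv2.resize(im[y:y+h,x:x+w_],(W,H),interpolation=cv2.INTER_CUBIC)
cv2.imwrite("pics/c3.png",np.hstack([f(w,180,60,300,300,400,400),np.vstack([f(b,255,185,80,40,400,200),f(a,300,150,80,40,400,200)])]))
E
```

```text
6.75 [ 536.68350296 -219.0324633   241.22181375] [-1.79986816e+02 -7.40342185e-03  7.99771222e+00] 0.46678972936612134 [0.21152848 0.09457985 0.1212207 ]
rod top pred [317.72420269 214.25057544] short/mid [311.05198475 246.93351733]
```

View pics/c3.png

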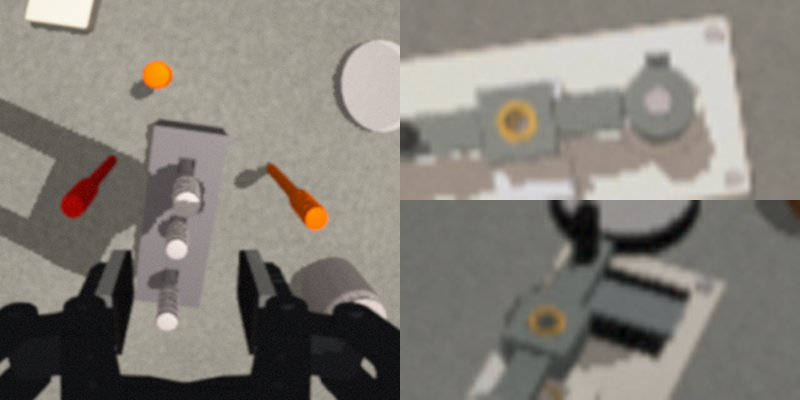

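The wrist crop shows the grey long rod's top at (187,197), the shorter grey rods at (176,248) and (167,320), and the orange and red look-alikes outside the rack. The jaws straddle the row. The home upper ring is at crop (517,121) in the top view and (546,321) in the scene view. I'll refine the rod and ring positions.

```bash
python3 - <<'E'
from h import *
w=cv2.imread("pics/w3.png");b=cv2.imread("pics/top3.png");a=cv2.imread("pics/scene3.png");b0=cv2.imread("pics/top0.png")
cw=calibration("wrist")
print("rodtop wrist",onz("wrist",320.25,207.75,160,cw),"cam",ray("wrist",1,1,cw)[0])
print("rod2",onz("wrist",312,246,110,cw))
def ring(im,u,v,r=7):
    h=cv2.cvtColor(im,cv2.COLOR_BGR2HSV).astype(int)
    m=((h[...,0]>8)&(h[...,0]<28)&(h[...,1]>70)).astype(np.uint8)
    w=np.zeros_like(m);cv2.circle(w,(round(u),round(v)),r,1,-1);m*=w
    p=np.argwhere(m)[:,::-1].astype(np.float32);e=cv2.fitEllipse(cv2.convexHull(p));return e[0],e[1]
for n,im,u,v,z in(("top",b,278.4,209.2,120),("scene",a,329.2,174.2,120),("top",b0,280,210.5,58),("top",b0,289.5,228.5,120)):
    e=ring(im,u,v);print(n,e,onz(n,*e[0],z))
g=lambda x,y:(255+(x-400)/5,185+y/5)
print("pivot top",onz("top",*g(658,100),125))
E
```

```text
rodtop wrist [ 537.82523765 -211.90321047  160.        ] cam [ 527.19579262 -146.98278062  384.26403766]
rod2 [ 537.85890291 -265.48448319  110.        ]
top ((277.8992004394531, 208.8382568359375), (8.136913299560547, 8.404168128967285)) [561.04365792 145.41620605 120.        ]
scene ((329.0, 173.63368225097656), (5.573815822601318, 7.159791946411133)) [562.21309923 145.25195045 120.        ]
top ((279.79638671875, 210.20361328125), (6.676049709320068, 6.965947151184082)) [560.86240072 145.45915795  58.        ]
top ((289.3252258300781, 228.2796173095703), (8.046731948852539, 8.706572532653809)) [513.68774543 117.33437915 120.        ]
pivot top [570.08838433  75.33119245 125.        ]
```

```bash
python3 - <<'E'
from h import *
w=cv2.imread("pics/w3.png");b=cv2.imread("pics/top0.png");a=cv2.imread("pics/scene0.png")
f=lambda im,x,y,s,W=400:cv2.resize(im[y:y+s,x:x+s],(W,W),interpolation=cv2.INTER_NEAREST)
cv2.imwrite("pics/c4.png",np.hstack([f(w,280,160,80),f(b,415,202,32)]))
E
```

```text
(no output)
```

View pics/c4.png

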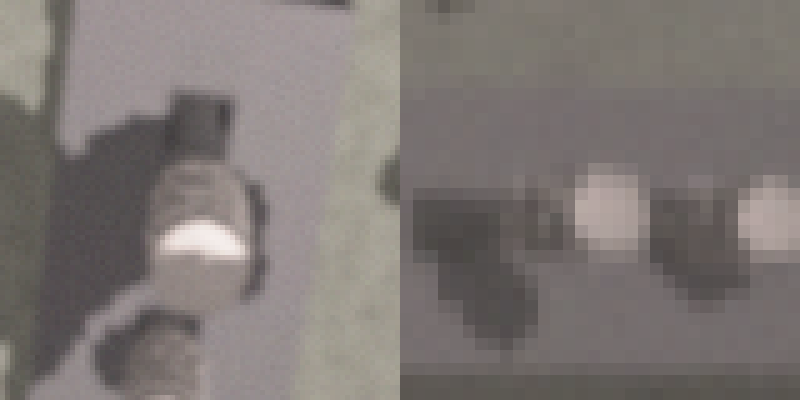

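The enlarged crop shows the rod's disc centre at (200,264) in the wrist view. That puts the rod at about (537,-218), which agrees with the top camera. It's the tallest of the three and plain grey, so it is confirmed. I'll descend and grip.

>>> servo_tool(series=[0.0005, 0.001, -0.035, 0, 0, 0, -0.035, 0, 0, 0, -0.03, 0, 0, 0, -0.012, 0, 0, 0, -0.007, 0, 0, 0, 0, 0, 0, 0, 0, 0])

```text
clock: 7.48
eef_pos: [538.2, -218.0, 123.5]
tcp_rot: [3.141, -0.001, 0.141]
contact_force: [0.3, -0.3, 0.1]
opening: 0.467
```

>>> servo_tool(series=[0, 0, 0, 0, 0, 0, 0, 0, 0, 0, 0, 0, 0, 0, 0, 0, 0, 0, 0, 0, 0, 0, 0, 0], gripper=0.008, newtons=60)

```text
clock: 7.98
eef_pos: [538.2, -218.5, 123.8]
tcp_rot: [3.14, -0.002, 0.14]
contact_force: [-0.7, 0.2, 7.3]
opening: 0.172
```

>>> servo_tool(series=[0, 0, 0.005, 0, 0, 0, 0.02, 0, 0, 0, 0.03, 0, 0, 0, 0.035, 0, 0, 0, 0.035, 0, 0, 0, 0.025, 0, 0, 0, 0, 0, 0, 0, 0, 0])

```text
clock: 8.65
eef_pos: [537.9, -218.3, 274.2]
tcp_rot: [3.14, -0.003, 0.14]
contact_force: [0.5, -0.1, -2.0]
opening: 0.165
```

```bash
python3 - <<'E'
from h import *
s=sense();print(s["clock"],s["eef_pos"],np.degrees(s["tcp_rot"]),s["opening"],s["contact_force"])
w=grab_frame("wrist");a=grab_frame("scene");b=grab_frame("top")
for n,i in(("w5",w),("top5",b),("scene5",a)):cv2.imwrite(f"pics/{n}.png",i)
f=lambda im,x,y,w_,h,W,H:cv2.resize(im[y:y+h,x:x+w_],(W,H),interpolation=cv2.INTER_CUBIC)
p=s["eef_pos"]+np.array([0,0,-112.]);print("tip pred",p,pix("wrist",p),pix("scene",p),pix("top",p))
u,v=pix("scene",p).astype(int)
cv2.imwrite("pics/c5.png",np.hstack([f(w,200,100,300,300,400,400),f(a,u-50,v-60,100,100,400,400)]));print(u-50,v-60)
E
```

```text
8.65 [ 537.9022658  -218.32408701  274.2301981 ] [ 1.79898962e+02 -1.76590186e-01  8.04785419e+00] 0.16533745934580785 [ 0.46438508 -0.0670323  -2.03178627]
tip pred [ 537.9022658  -218.32408701  162.2301981 ] [320.03403425 206.28621994] [236.81606891 261.18915655] [431.90314813 217.63811276]
186 201
```

View pics/c5.png

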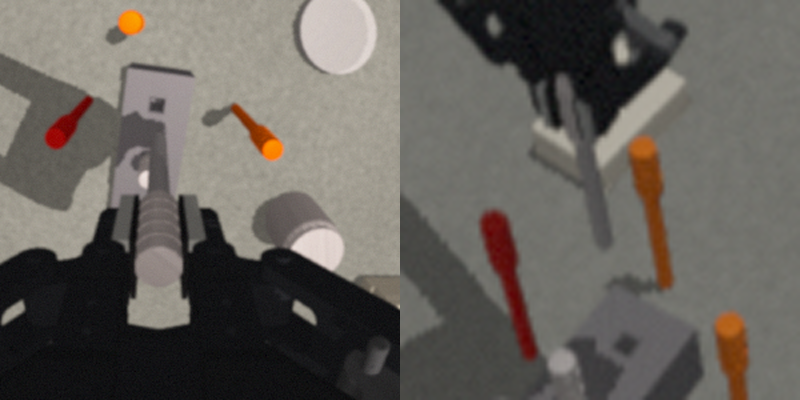

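The rod is held, the rack hole is empty, and the scene crop shows the tip at (605,246), close to the prediction. I'll carry it over the bushing.

>>> servo_tool(series=[0.0023, 0.0364, 0, 0, 0.0023, 0.0364, 0, 0, 0.0023, 0.0364, 0, 0, 0.0023, 0.0364, 0, 0, 0.0023, 0.0364, 0, 0, 0.0023, 0.0364, 0, 0, 0.0023, 0.0364, 0, 0, 0.0023, 0.0364, 0, 0])

```text
clock: 9.47
eef_pos: [554.6, 74.9, 270.7]
tcp_rot: [3.142, 0.003, 0.141]
contact_force: [0.7, 0.6, -0.8]
opening: 0.169
```

>>> servo_tool(series=[0.0024, 0.0364, 0, 0, 0.0023, 0.0361, 0, 0, 0, 0, -0.01, 0, 0, 0, 0, 0, 0, 0, 0, 0, 0, 0, 0, 0, 0, 0, 0, 0])

```text
clock: 10.05
eef_pos: [560.4, 144.4, 262.2]
tcp_rot: [3.141, 0.0, 0.139]
contact_force: [-0.1, -0.4, -1.1]
opening: 0.173
```

```bash
python3 - <<'E'
from h import *
s=sense();print(s["clock"],s["eef_pos"],np.degrees(s["tcp_rot"]),s["opening"],s["contact_force"])
w=grab_frame("wrist");a=grab_frame("scene");b=grab_frame("top")
for n,i in(("w6",w),("top6",b),("scene6",a)):cv2.imwrite(f"pics/{n}.png",i)
f=lambda im,x,y,w_,h,W,H:cv2.resize(im[y:y+h,x:x+w_],(W,H),interpolation=cv2.INTER_CUBIC)
p=s["eef_pos"]+np.array([0,0,-112.])
for n in("wrist","scene","top"):print(n,"tip",pix(n,p),"handle top",pix(n,p+[0,0,150]),"upper",pix(n,[561,145.4,120]))
cv2.imwrite("pics/c6.png",np.vstack([np.hstack([f(w,280,140,80,80,400,400),f(a,300,130,60,60,400,400)]),f(b,240,180,80,20,800,200)]))
E
```

```text
10.05 [560.35805763 144.40829424 262.21004399] [1.79982440e+02 2.44348503e-02 7.97102524e+00] 0.17297882873577086 [-0.11176449 -0.44281605 -1.07389631]
wrist tip [317.71507912 204.33047555] handle top [316.91491359 304.81979097] upper [318.60111219 194.8070138 ]
scene tip [328.45468952 165.62087619] handle top [329.71563805 121.69299123] upper [328.62768111 173.42253624]
top tip [277.29318805 208.42964589] handle top [270.97232989 204.15045371] upper [277.90572041 208.85611188]
```

View pics/c6.png

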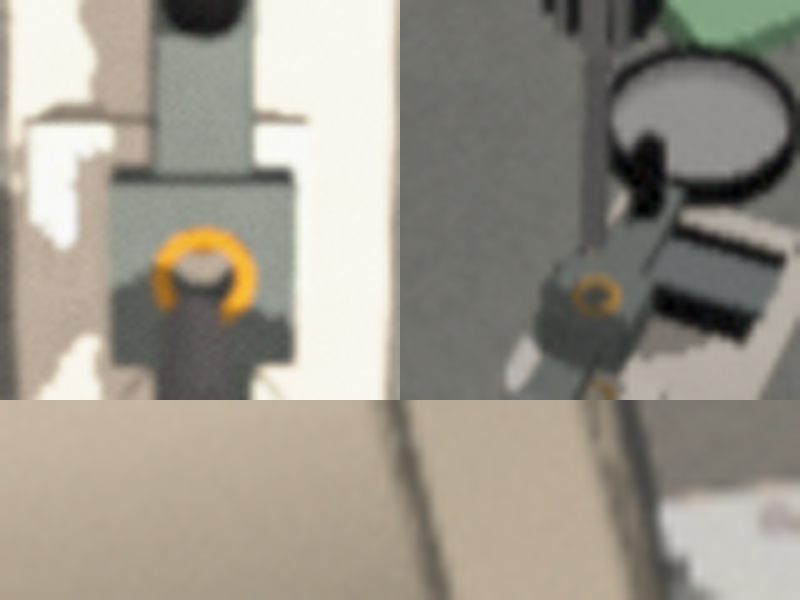

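The wrist crop shows the ring centred at (204,280) with the rod's tip just below it at (203,291). The scene crop shows the tip at (595,245) above the ring at (597,296). Both cameras line up within about 1–2 mm. I'll lower to just above the mouth and compare again.

>>> servo_tool(series=[0.0006, 0, -0.01, 0, 0, 0, -0.01, 0, 0, 0, -0.004, 0, 0, 0, 0, 0, 0, 0, 0, 0, 0, 0, 0, 0])

```text
clock: 10.7
eef_pos: [561.0, 145.8, 238.3]
tcp_rot: [3.142, 0.0, 0.141]
contact_force: [-0.1, -0.3, -1.3]
opening: 0.168
```

```bash
python3 - <<'E'
from h import *
s=sense();print(s["clock"],s["eef_pos"],s["contact_force"])
w=grab_frame("wrist");a=grab_frame("scene")
for n,i in(("w7",w),("scene7",a)):cv2.imwrite(f"pics/{n}.png",i)
f=lambda im,x,y,w_,h,W,H:cv2.resize(im[y:y+h,x:x+w_],(W,H),interpolation=cv2.INTER_CUBIC)
p=s["eef_pos"]+np.array([0,0,-112.])
for n in("wrist","scene"):print(n,"tip",pix(n,p),"ball",pix(n,p+[0,0,5]),"upper",pix(n,[561,145.4,120]))
cv2.imwrite("pics/c7.png",np.hstack([f(w,295,170,50,50,400,400),f(a,310,150,40,40,400,400)]))
E
```

```text
10.7 [561.04153964 145.75534098 238.29772838] [-0.05485672 -0.31247076 -1.2998406 ]
wrist tip [317.79508724 204.02340344] ball [317.78420528 205.62946458] upper [317.70438858 202.46265721]
scene tip [328.75776658 171.70848507] ball [328.79661246 170.40244553] upper [328.62768111 173.42253624]
```

View pics/c7.png

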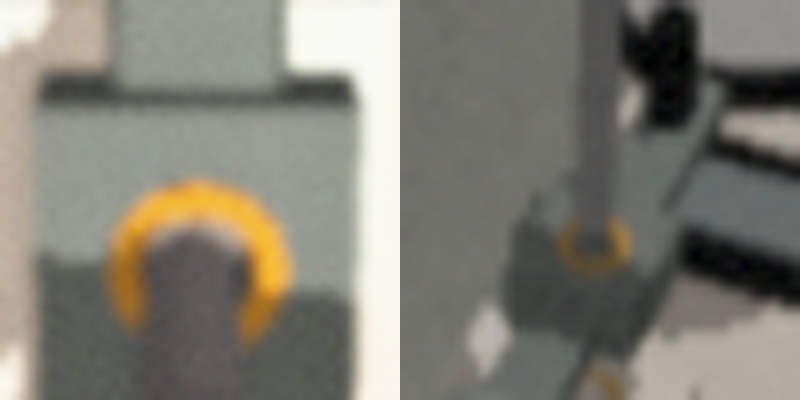

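In the enlarged crop the ring is centred at about (200,272), and the ball at about (197,276), which is about 2 mm further +y than the parallax predicts. The scene view, with the rod at x 599 and the ring at 595, says the same. I'll correct by -1.7 mm in y and +0.5 mm in x, then descend while watching the force.

>>> servo_tool(series=[0.0005, -0.0017, 0, 0, 0, 0, -0.003, 0, 0, 0, -0.003, 0, 0, 0, -0.002, 0, 0, 0, 0, 0])

```text
clock: 11.22
eef_pos: [561.1, 143.9, 229.6]
tcp_rot: [3.141, 0.001, 0.141]
contact_force: [-0.2, 0.3, -0.7]
opening: 0.167
```

>>> servo_tool(series=[0, 0, -0.003, 0, 0, 0, -0.003, 0, 0, 0, 0, 0])

```text
clock: 11.47
eef_pos: [561.1, 143.9, 223.5]
tcp_rot: [3.141, 0.001, 0.141]
contact_force: [-0.3, 0.2, -1.5]
opening: 0.171
```

>>> servo_tool(series=[0, 0, -0.003, 0, 0, 0, -0.003, 0, 0, 0, 0, 0])

```text
clock: 11.72
eef_pos: [561.1, 143.9, 217.6]
tcp_rot: [3.141, 0.001, 0.141]
contact_force: [-0.6, -0.1, -0.7]
opening: 0.168
```

No contact force, and the tip should be about 15 mm inside the upper bushing. Continuing down.

>>> servo_tool(series=[0, 0, -0.004, 0, 0, 0, -0.004, 0, 0, 0, -0.004, 0, 0, 0, 0, 0])

```text
clock: 12.05
eef_pos: [560.9, 143.8, 205.2]
tcp_rot: [3.141, 0.001, 0.141]
contact_force: [-0.9, -0.4, -1.5]
opening: 0.172
```

>>> servo_tool(series=[0, 0, -0.004, 0, 0, 0, -0.004, 0, 0, 0, -0.004, 0, 0, 0, 0, 0])

```text
clock: 12.38
eef_pos: [561.0, 143.9, 193.3]
tcp_rot: [3.141, 0.001, 0.141]
contact_force: [0.1, -0.1, -1.1]
opening: 0.171
```

>>> servo_tool(series=[0, 0, -0.004, 0, 0, 0, -0.004, 0, 0, 0, -0.004, 0, 0, 0, 0, 0])

```text
clock: 12.72
eef_pos: [561.0, 143.8, 181.3]
tcp_rot: [3.141, 0.001, 0.141]
contact_force: [0.2, 0.3, -1.0]
opening: 0.17
```

```bash
python3 - <<'E'
from h import *
s=sense();print(s["clock"],s["eef_pos"],s["contact_force"],s["wrist_torque"])
w=grab_frame("wrist");a=grab_frame("scene")
for n,i in(("w8",w),("scene8",a)):cv2.imwrite(f"pics/{n}.png",i)
c=calibration("wrist");print(pix("wrist",[561,145.4,120],c))
f=lambda im,x,y,w_,h,W,H:cv2.resize(im[y:y+h,x:x+w_],(W,H),interpolation=cv2.INTER_CUBIC)
cv2.imwrite("pics/c8.png",np.hstack([f(w,270,180,100,100,400,400),f(a,300,140,60,60,400,400)]))
E
```

```text
12.7167 [560.96207263 143.84213583 181.29583488] [ 0.24892154  0.33564394 -0.97341295] [0.03696533 0.00704086 0.04829189]
[317.80549238 221.35415224]
```

View pics/c8.png

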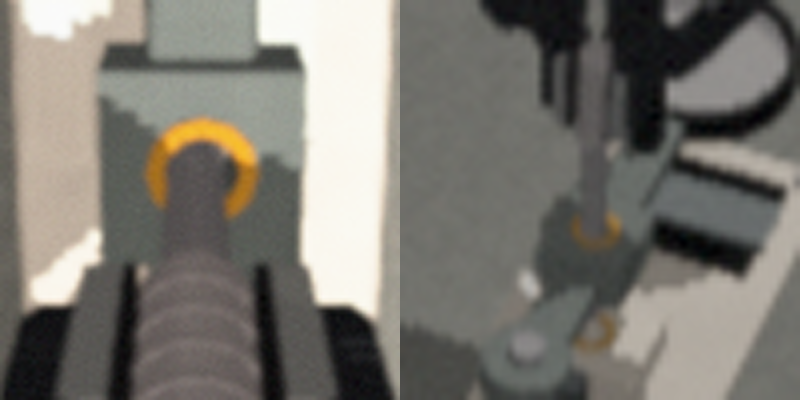

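The rod passes through the upper ring, centred within about 0.5 mm: rod (200,171), ring (203,173). The scene view shows the lower ring still clear at (597,330). I'll nudge +0.4 mm in x and descend to the lower bushing.

>>> servo_tool(series=[0.0004, 0, -0.003, 0, 0, 0, -0.003, 0, 0, 0, -0.003, 0, 0, 0, 0, 0])

```text
clock: 13.15
eef_pos: [561.5, 143.9, 172.6]
tcp_rot: [3.142, 0.001, 0.141]
contact_force: [-0.6, 0.1, -1.6]
opening: 0.172
```

>>> servo_tool(series=[0, 0, -0.003, 0, 0, 0, 0, 0, 0, 0, 0, 0])

```text
clock: 13.4
eef_pos: [561.8, 144.0, 170.1]
tcp_rot: [3.142, 0.0, 0.141]
contact_force: [-0.2, 0.9, -1.3]
opening: 0.166
```

>>> servo_tool(series=[0, 0, -0.003, 0, 0, 0, 0, 0, 0, 0, 0, 0])

```text
clock: 13.65
eef_pos: [561.7, 144.0, 167.1]
tcp_rot: [3.142, 0.0, 0.141]
contact_force: [0.1, 0.4, -1.7]
opening: 0.167
```

>>> servo_tool(series=[0, 0, -0.003, 0, 0, 0, 0, 0, 0, 0, 0, 0])

```text
clock: 13.9
eef_pos: [561.7, 143.9, 164.1]
tcp_rot: [3.142, 0.0, 0.141]
contact_force: [0.0, -0.0, -1.3]
opening: 0.17
```

No axial force, with the tip about 5 mm past the lower mouth. Continuing.

>>> servo_tool(series=[0, 0, -0.003, 0, 0, 0, -0.003, 0, 0, 0, 0, 0])

```text
clock: 14.15
eef_pos: [561.5, 143.9, 157.6]
tcp_rot: [3.141, 0.001, 0.141]
contact_force: [0.3, 0.3, -1.8]
opening: 0.17
```

>>> servo_tool(series=[0, 0, -0.003, 0, 0, 0, -0.003, 0, 0, 0, 0, 0])

```text
clock: 14.4
eef_pos: [561.5, 143.9, 151.6]
tcp_rot: [3.142, 0.001, 0.141]
contact_force: [0.4, 0.3, -2.4]
opening: 0.171
```

>>> servo_tool(series=[0, 0, -0.003, 0, 0, 0, -0.003, 0, 0, 0, 0, 0])

```text
clock: 14.65
eef_pos: [561.5, 143.9, 145.6]
tcp_rot: [3.142, 0.001, 0.141]
contact_force: [-0.9, -0.1, -1.8]
opening: 0.167
```

>>> servo_tool(series=[0, 0, -0.003, 0, 0, 0, -0.003, 0, 0, 0, 0, 0])

```text
clock: 14.9
eef_pos: [561.5, 143.9, 139.7]
tcp_rot: [3.141, 0.001, 0.141]
contact_force: [-0.2, -0.5, -2.5]
opening: 0.166
```

```bash
python3 - <<'E'
from h import *
s=sense();print(s["clock"],s["eef_pos"],np.degrees(s["tcp_rot"]),s["contact_force"],s["wrist_torque"],s["opening"])
E
```

```text
14.9 [561.53038383 143.875392   139.65107601] [1.79993434e+02 4.45483688e-02 8.05287464e+00] [-0.18018364 -0.47026715 -2.50284771] [ 0.01912693 -0.00338143 -0.00602702] 0.16620831143615705
```

```bash
python3 - <<'E'
from h import *
w=grab_frame("wrist");a=grab_frame("scene");b=grab_frame("top")
for n,i in(("w9",w),("scene9",a),("top9",b)):cv2.imwrite(f"pics/{n}.png",i)
f=lambda im,x,y,w_,h,W,H:cv2.resize(im[y:y+h,x:x+w_],(W,H),interpolation=cv2.INTER_CUBIC)
cv2.imwrite("pics/c9.png",np.vstack([np.hstack([f(w,245,150,150,112,400,300),f(a,295,140,80,60,400,300)]),np.hstack([f(a,170,200,200,150,400,300),f(b,200,120,280,210,400,300)])]))
for z in(129,131,133):print(z,"handle bottom front edge wrist",pix("wrist",[561.3-1.1,144.7+8,z]),"scene",pix("scene",[561.3,144.7,z]))
print("ring",pix("wrist",[561,145.4,120]),pix("scene",[561,145.4,120]),"tip scene",pix("scene",[561,145.4,26]))
E
```

```text
129 handle bottom front edge wrist [316.96669925 238.93611383] scene [328.66222035 171.29536717]
131 handle bottom front edge wrist [316.94816386 240.35342466] scene [328.67765518 170.77231481]
133 handle bottom front edge wrist [316.92922541 241.8029446 ] scene [328.69312511 170.2480732 ]
ring [316.65468027 244.88342717] [328.62768111 173.42253624] tip scene [327.94502756 196.50798772]
```

View pics/c9.png

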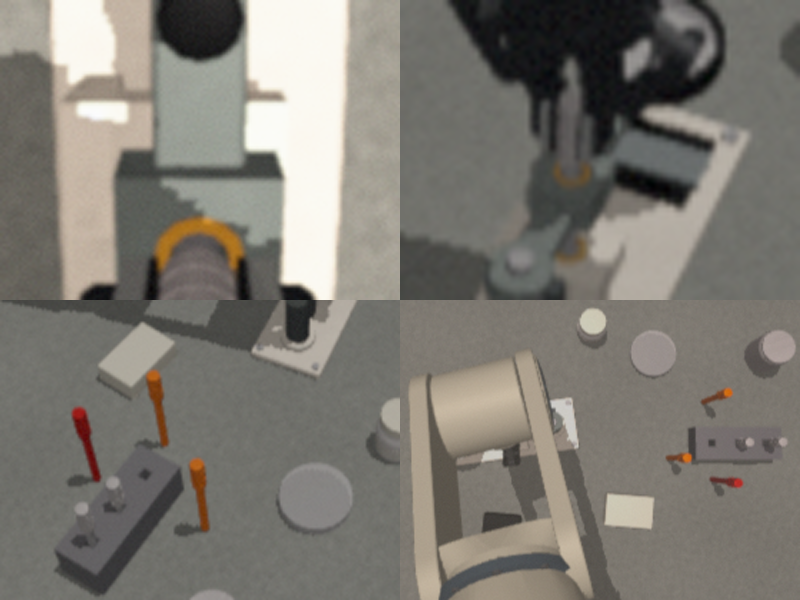

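The wrist crop shows the handle's lower edge at (200,237), just above the upper ring, with the arm still in line. The scene crop shows the rod entering the ring at (572,175). The two shorter rods, the look-alikes and the visible bystanders haven't moved, and the long rod's hole is empty. Heights come to handle bottom ≈127–131 mm and tip ≈22–26 mm. No upward force appeared, so I'm handing in.

```bash
python3 - <<'E'
from h import *
s=sense();print(s["clock"],s["eef_pos"],s["contact_force"],s["opening"]);print(sign_off())
E
```

```text
15.05 [561.83393381 143.9785633  140.22168173] [ 1.35542491  0.14543363 -0.61805849] 0.1720858194477044
the job is handed in; nothing more can be done
None
```

I swung the magnifier arm home, then threaded the longest rod down through both bushings. I handed the job in at 15 s, still holding the rod by its handle.

- **Arm home:** the contact force rose to about 11 N at the predicted stop. Afterwards the upper and lower rings agreed to about 0.2 mm in x and y.
- **Rod through both bushings:** no upward force showed at any point on the way down, so nothing suggests it caught.
- **Final heights:** the point is at about 22–26 mm, which is 14–18 mm below the lower bushing and at least 10 mm above the base plate. The handle's lower edge is at about 127–131 mm, at least 7 mm above the arm.
- **Everything else:** the shorter rods are still in the rack, and the look-alikes and the bystanders I could see had not moved. In the last pictures the robot hid part of the scene, and I did not check every bystander.

**Checks that were weaker or disagreed:**
- The point under the lower bushing could not be seen directly. Its height comes from the grip height and from where the handle's edge appears in the wrist picture, and these differ by about 3 mm.
- The wrist camera was about 2 pixels off the other views.
- The rod hung about 1° out of upright, which put its point about 2 mm off in y. I corrected for that before inserting it.

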